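# File document tubes by length in sloping racks

### The job

Two look-alike cardboard document tubes, a long one and a short one, lie loose on the desk: file each in the empty cradle of the sloping rack that already holds a tube of the same length, lying along the brass rods with its lower end down at the lip. Set the tubes down rather than letting them drop, and leave the tubes already filed, the bottle and the mug where they are.

Things in the scene. Friction and masses are not known exactly. Their poses are not given: they have to be found in the camera images.
- tube_long: loose long document tube: rigid brown cardboard, white end caps, closed, 36 mm in diameter, 130 mm long, 30 to 90 g; origin at its centre, x along its axis. Lies on its side on the desk between the racks and rolls if pushed. Same as the other loose tube but for its length.
- tube_short: loose short document tube: rigid brown cardboard, white end caps, closed, 36 mm in diameter, 85 mm long, 30 to 90 g; origin at its centre, x along its axis. Lies on its side on the desk between the racks and rolls if pushed. Same as the other loose tube but for its length.
- bed_long: green board of the long rack, 150 mm long, 150 wide, sloping 30 deg, fixed; low end with the lip faces the robot's right (world -y, +-0.3 rad). Origin: board face, low end, mid-width, at the inner face of a lip 22 mm high; x up the slope, y left (towards the robot), z square off the board. Cradles at y = +37.5 mm (empty) and -37.5 mm (filled): two brass rods 8 mm thick, 22 mm apart, along x. Either rack may be on the left.
- bed_short: green board of the short rack, 105 mm long, 150 wide, sloping 30 deg, fixed; low end with the lip faces the robot's right (world -y, +-0.3 rad). Origin: board face, low end, mid-width, at the inner face of a lip 22 mm high; x up the slope, y left (towards the robot), z square off the board. Cradles at y = +37.5 mm (empty) and -37.5 mm (filled): two brass rods 8 mm thick, 22 mm apart, along x. Either rack may be on the left.
- slot_long (a point): where the centre of the long tube lies when filed in the empty cradle: 65 mm up the slope from the lip, axis along the bed's x, 23 mm square off the board (5 mm clear under the tube). Top end of the bed is open.
- slot_short (a point): where the centre of the short tube lies when filed in the empty cradle: 42.5 mm up the slope from the lip, axis along the bed's x, 23 mm square off the board (5 mm clear under the tube). Top end of the bed is open.
- filed_long: long tube (36 x 130 mm) already lying loose in the farther cradle (bed y = -37.5 mm) of the long rack, lower end at the lip; origin at its centre, x along its axis; leave it
- filed_short: short tube (36 x 85 mm) already lying loose in the farther cradle (bed y = -37.5 mm) of the short rack, lower end at the lip; origin at its centre, x along its axis; leave it
- spray: white bottle with blue cap, 40 mm in diameter, 110 mm tall, standing loose beyond the tubes; origin at the centre of its base; leave it
- mug: blue mug, 76 mm in diameter, 85 mm tall, standing loose at the far side; origin at the centre of its base; leave it
There are look-alikes about, which are no part of the job. Leave any orange or purple look-alike of the part that bears bed_short alone.

How it is judged (in metres and radians):
At the end, for the whole second after the job is handed in: Each loose tube lies still in the empty cradle of the rack of its own length: axis within 7 mm sideways and 5 mm in height of the cradle's line and within 0.1 rad of it, lower end no more than 15 mm up from the lip; both released (x of tube_long in the frame of bed_long between 0.061 and 0.08 m and y of tube_long in the frame of bed_long between 0.0305 and 0.0445 m and z of tube_long in the frame of bed_long between 0.018 and 0.028 m and angle between the x axis of tube_long and the x axis of bed_long, either way round below 0.1 rad and linear speed of each of tube_long, tube_short below 0.02 m/s and x of tube_short in the frame of bed_short between 0.0385 and 0.0575 m and y of tube_short in the frame of bed_short between 0.0305 and 0.0445 m and z of tube_short in the frame of bed_short between 0.018 and 0.028 m and angle between the x axis of tube_short and the x axis of bed_short, either way round below 0.1 rad); the robot touches nothing.
It fails at once if a tube is dropped or let fall (moves faster than 0.7 m/s with no finger on it): long (contact force between the fingers and tube_long below 0.05 N and linear speed of tube_long above 0.7 m/s).
It fails at once if a tube is dropped or let fall (moves faster than 0.7 m/s with no finger on it): short (contact force between the fingers and tube_short below 0.05 N and linear speed of tube_short above 0.7 m/s).
It fails at once if a tube already filed is shifted more than 15 mm (distance of any of filed_long, filed_short from where it was at the start of the episode above 0.015 m).
It fails at once if the bottle or the mug is shifted more than 30 mm (distance of any of spray, mug from where it was at the start of the episode above 0.03 m).
It also fails if it takes over 51 s, if anything falls off the work surface, if the arm or the gripper's body presses on something with over 40 N, if the wrist force passes 120 N, or if a joint passes its speed limit or range.

### The arm

A 6-joint arm with a two-finger parallel gripper is mounted at the origin on the work surface. World frame = base frame: x ahead of the robot, y to its left, z up, the work surface at z = 0. Lengths are in m, angles in degrees, forces in N, time in s.
With the tool pointing down it reaches from about 0.4 to 0.825 m from the base axis. Payload 7 kg.
Tool frame: the origin (TCP) lies at the centre of the arm's flange, where the gripper is bolted on; the fingertips stand 178 mm ahead of it and the grasp point (between the pads) lies ahead of it (ctrl.grip_depth is the z of the grasp point in the tool frame, in m); z points along the fingers, x is the direction in which the jaws open and shut, and the axes are right-handed (so a half turn about z gives the same grasp; the last joint's range is limited). The gripper opens to 88 mm and grips with 3 to 60 N. Pads are 19 mm wide; open, the fingers measure 130 mm over their backs; the gripper's body (78 mm by 193 mm) begins 47 mm behind the grasp point.
Start: joints at [80.048, 20.546, 0.682, 0, -70.136, -16.507], TCP at [0.301, 0.604, 0.405] pointing down, gripper open.
Joint ranges: [-176.03, 176.03], [-82.01, 121.73], [-58.28, 71.71], [-173.87, 95.51], [-174.79, -0.11], [-173.66, 173.66]. Speed limits (degrees/s): [136.94, 136.94, 172.46, 180, 180, 180].

### API

Orientations are given as [roll, pitch, yaw] about the fixed x, y, z axes, in that order (R = Rz(yaw) Ry(pitch) Rx(roll)).
In Python, from plant import ctrl gives the robot as it stands.
- The arm moves only by the tool carry_out, never from a script. Its arguments are lists of equal length, an entry for each row: "linear": the shift along the tool's x, y, z in cm, a list of three; "twist": the turn about the tool's z in degrees. In form: {"linear": [[tx, ty, tz], ...], "twist": [twist, ...]}. A call has 1 to 12 rows; each row is the pose to reach, as a shift and turn from the pose measured when the call began, along the tool's axes at that moment; what a row does not reach only later rows make up. A row lasts 1/12 s, in which the tool goes at most 41.7 mm and 7.16 degrees, less where a joint would pass 70% of its speed; a pose out of reach is approached as far as the arm can. A call with a gripper value outside its range is refused whole. "fingers" is the gripper's target within -1 to 1 (fully open at 1, half-way at 0, shut at -1), set as the call begins (left out, the last holds). The fingers move at their own pace and stop on an object; the grip force is fixed at half the most. Time passes only in rows, so rows that repeat a pose let the fingers close. It gives the time, the measured TCP pose, the force and the opening at its end, in the units of the state.
- ctrl.get_obs(): the state, without advancing time (a new reading comes with each control period).
- ctrl.snapshot(name): name is "scene" or "top" or "wrist"; returns the picture (384x512x3 uint8, blue, green, red); there is no depth.
- ctrl.camera_params(name): a dict with "fovy" (degrees; the focal length in pixels is half the picture's height over the tangent of half this angle, whatever the lens; pixels are square), "cx", "cy" (the principal point, pixels), "eye" and "rotation" of the camera in the world; the wrist camera has in their place "T_tool_cam" (4x4, takes a point from camera to tool coordinates, whose origin is the TCP and whose axes are the tool frame's). Camera axes: x right, y down, z forward; pixel columns grow to the right and rows downward; lengths in m; the calibration is good to about 2 mm. The wrist camera is an equidistant fisheye: a pixel r from the principal point sees the ray r / f radians off the axis. A picture is of the moment at which its call begins: read the wrist's pose just before it. camera_params takes no time and is no camera call.
- ctrl.close_job(): hands the job in, once; it reports no verdict.
The state is a dict: "clock": time; "joint_pos": joint angles; "qvel": joint speeds; "tau": joint torques, N m; "tool_pos": TCP position; "orientation": TCP orientation; "force": force on the tool from outside, world axes, zero at the start; "moment": the same for the moment, N m; "opening": finger opening in m.
Only numpy, scipy, OpenCV 4.12 (cv2) and the standard library are available. Lean on these libraries where they do the work, as an engineer would, in place of code of your own. Each camera call takes 0.05 s, during which the arm holds its last target.

## Working session

There is one attempt and no reset: what is moved stays moved. The work goes in short steps, Python scripts to look and compute and a tool call to move; the robot and the scene stay as the last step left them, time stands still between calls to the robot, and variables do not carry over. Pictures are saved under pics/ and viewed, and the job is handed in when it is done.

Besides the shell and the picture viewer there is one more tool, called after ">>>" as name(argument=value, ...) on one line, values as JSON. carry_out: Moves the arm, as the interface text tells. Its arguments: {"type":"object","properties":{"linear":{"type":"array","items":{"type":"array","items":{"type":"number"}}},"twist":{"type":"array","items":{"type":"number"}},"fingers":{"type":"number"}},"required":["linear","twist"]}

```bash
ls; mkdir -p pics
python3 - <<'E'
from plant import ctrl
import cv2
print(ctrl.get_obs()); print(ctrl.grip_depth)
for n in ["scene","top","wrist"]:
    print(n,ctrl.camera_params(n))
for n in ["scene","top"]:
    cv2.imwrite(f"pics/{n}0.png",ctrl.snapshot(n))
E
```

```text
pics
{'clock': 0.0, 'joint_pos': array([ 8.00494676e+01,  2.05906020e+01,  6.34279242e-01, -2.09357158e-02,
       -7.01352809e+01, -1.65079342e+01]), 'qvel': array([-0.07289943, -0.04326764,  0.02186966, -0.00263717,  0.04918936,
        0.0416507 ]), 'tau': array([ 4.02722644e-04, -5.82715666e+01,  2.93050128e+01,  6.99698657e+00,
        6.86248895e-03, -1.65653405e-04]), 'tool_pos': array([0.30064634, 0.60413094, 0.40373312]), 'orientation': array([-1.79992838e+02, -9.34205830e-02, -1.16465602e+02]), 'force': array([ 0.11179722,  0.33845025, -0.0295956 ]), 'moment': array([-0.02703851,  0.01408437,  0.03273192]), 'opening': 0.0872009871461104}
0.1593
scene {'fovy': 54.55775582248197, 'cx': 256.0742835917577, 'cy': 191.68964208370375, 'eye': array([1.25192885, 0.30430848, 0.91869762]), 'rotation': array([-138.02311125,   -0.40422195,  108.68421131])}
top {'fovy': 47.185882473707366, 'cx': 258.52744814942815, 'cy': 187.61403017153563, 'eye': array([0.29950979, 0.06608553, 1.54043428]), 'rotation': array([-1.70086553e+02,  4.69786388e-02, -8.87128695e+01])}
wrist {'fovy': 65.70646984690485, 'cx': 255.71252875039036, 'cy': 198.64922373989333, 'T_tool_cam': array([[ 9.99999926e-01, -3.63798660e-04, -1.26524569e-04,
         8.54208590e-04],
       [ 3.84912133e-04,  9.55947793e-01,  2.93536486e-01,
        -7.90208232e-02],
       [ 1.41627025e-05, -2.93536513e-01,  9.55947862e-01,
         2.09420585e-02],
       [ 0.00000000e+00,  0.00000000e+00,  0.00000000e+00,
         1.00000000e+00]])}
```

View pics/scene0.png

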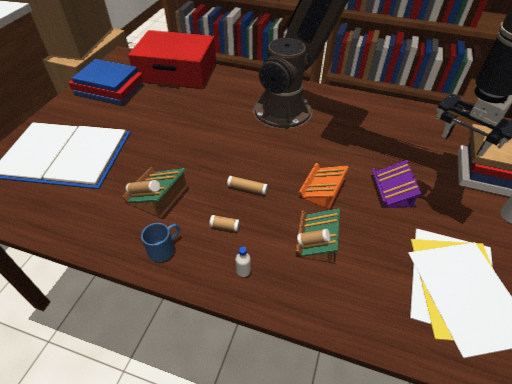

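View pics/top0.png

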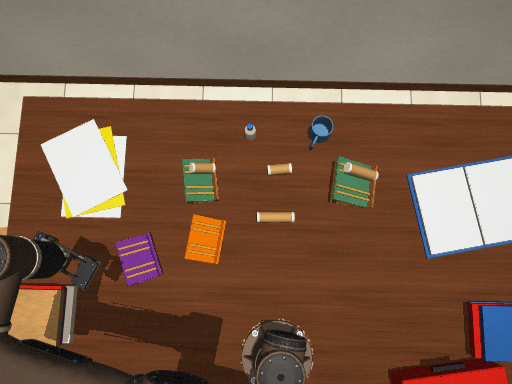

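The scene camera shows green racks at about (155,190) and (320,233), with orange (325,185) and purple (397,184) look-alikes. In the top view the green racks are at (200,180) and (354,181), and the loose tubes are at (280,169), short, and (276,217), long. The mug is at (320,130) and the bottle at (250,131). I'll enlarge the top view to confirm.

Run:
```python
import cv2
a=cv2.imread("pics/top0.png")
cv2.imwrite("pics/top0c1.png",cv2.resize(a[145:215,170:300],None,fx=6,fy=6,interpolation=cv2.INTER_CUBIC))
cv2.imwrite("pics/top0c2.png",cv2.resize(a[145:235,250:385],None,fx=5.9,fy=5.9,interpolation=cv2.INTER_CUBIC))
```

```text
(no output)
```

View pics/top0c1.png

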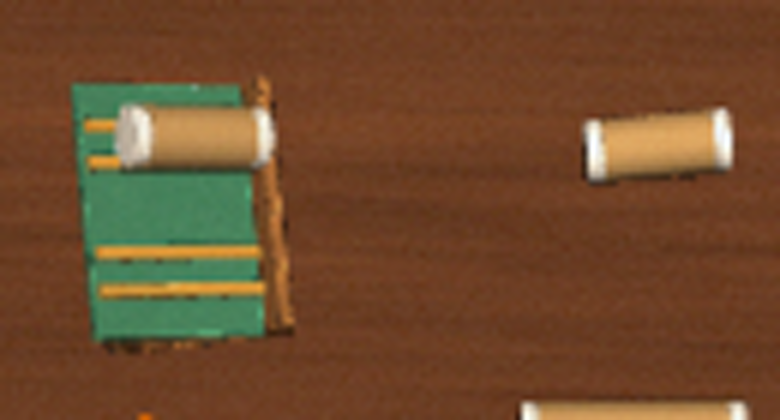

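View pics/top0c2.png

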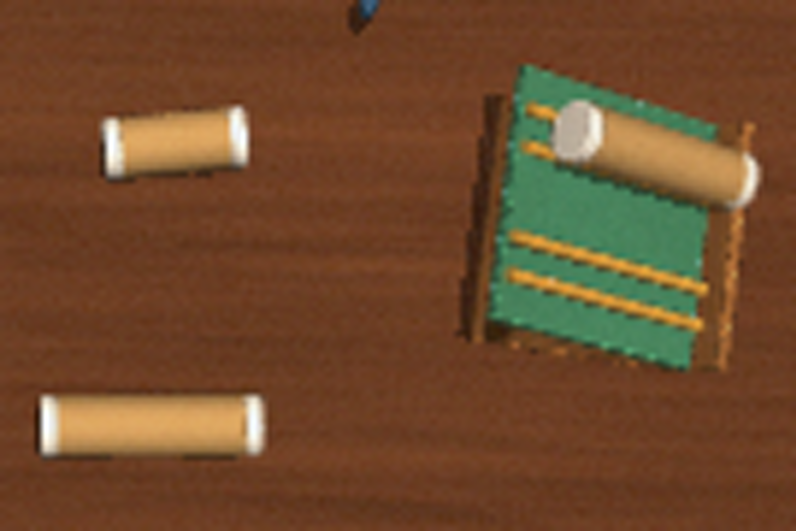

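The left rack is green with short rods and holds a short tube, so it is bed_short. The right rack is green with long rods and holds a long tube, so it is bed_long. The orange and purple racks are look-alikes. Next, a coarse measurement.

```bash
cat > h.py <<'E'
import numpy as np, cv2
from scipy.spatial.transform import Rotation as R
from scipy.optimize import least_squares
from plant import ctrl
def Rm(rpy): return R.from_euler('xyz',rpy,degrees=True).as_matrix()
def cam(name,obs=None):
    p=ctrl.camera_params(name); f=192/np.tan(np.radians(p['fovy']/2))
    if name=='wrist':
        T=np.eye(4);T[:3,:3]=Rm(obs['orientation']);T[:3,3]=obs['tool_pos']
        T=T@p['T_tool_cam']; return dict(f=f,c=(p['cx'],p['cy']),R=T[:3,:3],e=T[:3,3],fish=True)
    return dict(f=f,c=(p['cx'],p['cy']),R=Rm(p['rotation']),e=np.array(p['eye']),fish=False)
def ray(c,uv):
    d=(np.array(uv,float)-c['c'])/c['f']
    if c['fish']:
        r=np.hypot(*d); v=np.array([*(d/max(r,1e-9)*np.sin(r)),np.cos(r)])
    else: v=np.array([*d,1.])
    v=c['R']@v; return v/np.linalg.norm(v)
def proj(c,P):
    q=c['R'].T@(np.array(P)-c['e'])
    if c['fish']:
        r=np.hypot(q[0],q[1]); a=np.arctan2(r,q[2]); return np.array(c['c'])+c['f']*a*q[:2]/max(r,1e-9)
    return np.array(c['c'])+c['f']*q[:2]/q[2]
def onz(c,uv,z):
    v=ray(c,uv); return c['e']+v*(z-c['e'][2])/v[2]
def tri(obs):
    A=0;b=0
    for c,uv in obs:
        v=ray(c,uv);M=np.eye(3)-np.outer(v,v);A=A+M;b=b+M@c['e']
    X=np.linalg.solve(A,b)
    return X,[np.round(proj(c,X)-uv,1) for c,uv in obs]
def wsnap(fn):
    o=ctrl.get_obs(); im=ctrl.snapshot('wrist'); cv2.imwrite(fn,im)
    np.save(fn.replace('.png','.npy'),np.r_[o['tool_pos'],o['orientation']])
    return im
def wcam(fn):
    a=np.load(fn.replace('.png','.npy')); return cam('wrist',dict(tool_pos=a[:3],orientation=a[3:]))
E
python3 - <<'E'
from h import *
t=cam('top')
def P(u,v,s,x0,y0): return ((u+.5)/s-.5+x0,(v+.5)/s-.5+y0)
c1=lambda u,v:P(u,v,6,170,145)
c2=lambda u,v:P(u,v,5.9,250,145)
for n,p,z in [("short ends",c1(595,150),.018),("",c1(722,138),.018),("long",c2(48,427),.018),("",c2(256,427),.018),
 ("bedS rods mid hi",c1(100,271),.09),("lo",c1(262,271),.05),("bedL rods hi",c2(514,258),.11),("lo",c2(704,307),.05)]:
    print(n,onz(t,p,z).round(4))
print("spray",onz(t,(250,131),.1),"mug",onz(t,(320,128),.085))
a=cv2.imread("pics/scene0.png")
cv2.imwrite("pics/sc1.png",cv2.resize(a[155:225,110:240],None,fx=6,fy=6,interpolation=cv2.INTER_CUBIC))
cv2.imwrite("pics/sc2.png",cv2.resize(a[170:270,220:350],None,fx=6,fy=6,interpolation=cv2.INTER_CUBIC))
E
```

```text
short ends [0.6311 0.0386 0.018 ]
 [ 0.64   -0.0363  0.018 ]
long [0.4619 0.0738 0.018 ]
 [ 0.4647 -0.0487  0.018 ]
bedS rods mid hi [0.5403 0.3147 0.09  ]
lo [0.549  0.2287 0.05  ]
bedL rods hi [ 0.5528 -0.1852  0.11  ]
lo [ 0.537  -0.3059  0.05  ]
spray [0.74603719 0.10632475 0.1       ] mug [ 0.76675858 -0.13386653  0.085     ]
```

View pics/sc1.png

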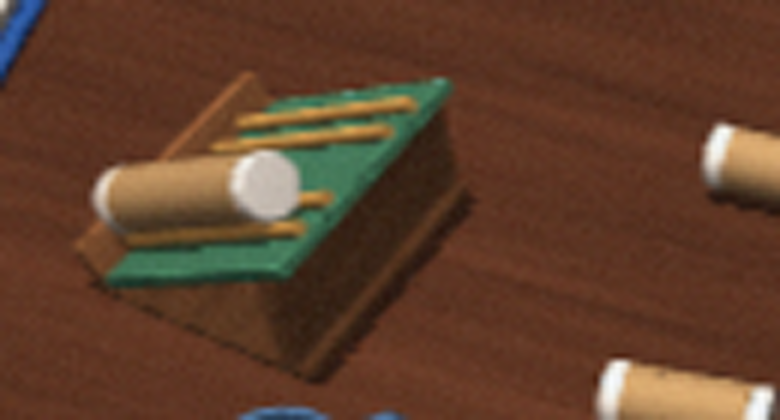

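View pics/sc2.png

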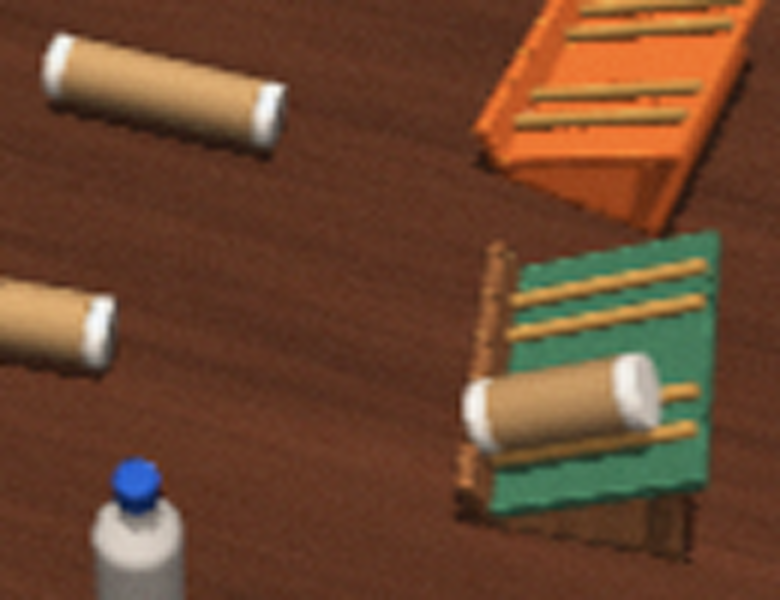

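```bash
cat >> h.py <<'E'
def rel(target,yaw=None):
    o=ctrl.get_obs(); d=Rm(o['orientation']).T@(np.array(target)-o['tool_pos'])*100
    s=None
    if yaw is not None: s=-((yaw-o['orientation'][2]+180)%360-180)
    print('pos',o['tool_pos'].round(4),'ori',o['orientation'].round(2),'t',round(o['clock'],2),'-> linear cm',d.round(2),'twist',None if s is None else round(s,2))
E
python3 -c "
from h import *
rel([.55,.26,.404],-180)"
```

```text
pos [0.3007 0.6041 0.4038] ori [-1.7999e+02 -9.0000e-02 -1.1647e+02] t 0.1 -> linear cm [ 1.969e+01 -3.766e+01  2.000e-02] twist 63.53
```

>>> carry_out(linear=[[1.8,-3.4,0],[3.6,-6.8,0],[5.4,-10.3,0],[7.2,-13.7,0],[9,-17.1,0],[10.7,-20.5,0],[12.5,-24,0],[14.3,-27.4,0],[16.1,-30.8,0],[17.9,-34.2,0],[19.7,-37.7,0],[19.7,-37.7,0]], twist=[5.8,11.6,17.3,23,29,34.6,40.4,46.2,52,57.8,63.5,63.5])

```text
clock: 1.1
tool_pos: [0.5529, 0.255, 0.4037]
orientation: [-179.8, -0.1, 179.4]
force: [0.3, -0.0, 0.8]
opening: 0.0876
```

```bash
python3 -c "
from h import *
rel([.55,.26,.404],-180)
im=wsnap('pics/w1.png')
"
```

```text
pos [0.5529 0.255  0.4037] ori [-1.7983e+02 -6.0000e-02  1.7943e+02] t 1.1 -> linear cm [ 0.3   0.5  -0.03] twist -0.57
```

View pics/w1.png

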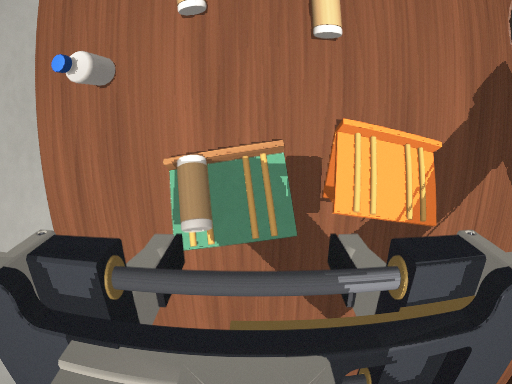

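The green short rack spans about (170–295, 145–250) and its empty cradle rods are at about (245–275, 155–237). The filed short tube is at (194,193) and the orange look-alike at (385,170), which I leave alone. I'll enlarge it.

```bash
python3 -c "
import cv2
a=cv2.imread('pics/w1.png')
cv2.imwrite('pics/w1c.png',cv2.resize(a[135:253,160:305],None,fx=5,fy=5,interpolation=cv2.INTER_CUBIC))
"
```

```text
(no output)
```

View pics/w1c.png

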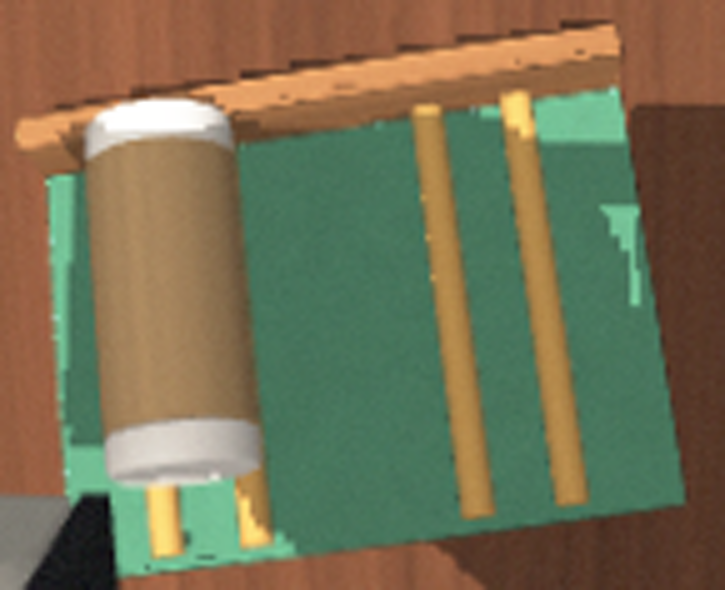

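```bash
cat >> h.py <<'E'
def bedR(yaw,slope=30):
    # x up slope, y = toward robot, z off board
    return R.from_euler('ZY',[yaw,-slope],degrees=True).as_matrix()
def pick(s,x0,y0): return lambda u,v:np.array([(u+.5)/s-.5+x0,(v+.5)/s-.5+y0])
def fitbed(corners,lines,p0,free=False,sig=None):
    """corners: (cam,uv,bedpt,w); lines: (cam,uv1,uv2,ybed,w) rod centre line z=4mm"""
    def res(p):
        M=bedR(p[3],p[4] if free else 30);o=p[:3];r=[]
        for c,uv,b,w in corners: r+=list(w*(proj(c,o+M@np.array(b))-uv))
        for c,a,b,y,w in lines:
            n=np.array([-(b-a)[1],(b-a)[0]]);n=n/np.linalg.norm(n)
            for uv in(a,b):
                # distance of picked pt to projected rod line
                A=proj(c,o+M@np.array([.01,y,.004]));B=proj(c,o+M@np.array([.095,y,.004]))
                m=np.array([-(B-A)[1],(B-A)[0]]);m/=np.linalg.norm(m); r.append(w*((uv-A)@m))
        return np.array(r)
    s=least_squares(res,p0,x_scale=[.01,.01,.01,2,2][:len(p0)],loss='soft_l1')
    return s.x,res(s.x)
E
cat > fs.py <<'E'
from h import *
w=wcam('pics/w1.png');t=cam('top');s=cam('scene')
pw=pick(5,160,135);pt=pick(6,170,145);ps=pick(6,220,170)
H=.105
C=lambda c,k,q,W:[(c,k(*uv),b,W) for uv,b in zip(q,[(0,.075,0),(0,-.075,0),(H,.075,0),(H,-.075,0)])]
L=lambda c,k,q,W:[(c,k(*a),k(*b),y,W) for (a,b),y in zip(q,[.0265,.0485])]
cw=C(w,pw,[(620,90),(48,178),(685,502),(115,577)],1); lw=L(w,pw,[((428,105),(478,517)),((517,95),(572,503))],1)
ct=C(t,pt,[(265,335),(240,85),(97,340),(75,85)],1); lt=L(t,pt,[((97,253),(258,252)),((102,291),(262,288))],1)
cs=C(s,ps,[(520,268),(490,515),(718,233),(705,490)],1); ls=L(s,ps,[((512,333),(703,300)),((515,300),(705,266))],1)
for n,cc,ll in [('w',cw,lw),('wt',cw+ct,lw+lt),('all',cw+ct+cs,lw+lt+ls)]:
  for fr in (False,True):
    p,r=fitbed(cc,ll,[.58,.22,.02,96]+([30] if fr else []),fr); M=bedR(p[3],p[4] if fr else 30)
    print(n,p.round(4),'rms',np.sqrt(np.mean(r**2)).round(2),'slot',(p[:3]+M@[.0425,.0375,.023]).round(4)); print(r.round(1)) if n=='all' else 0
E
python3 fs.py
```

```text
w [5.90300e-01 2.38300e-01 7.90000e-03 9.78126e+01] rms 2.1 slot [0.5497 0.2583 0.0491]
w [5.90200e-01 2.37700e-01 1.29000e-02 9.79337e+01 1.43244e+01] rms 0.77 slot [0.5482 0.2677 0.0457]
wt [5.90600e-01 2.38100e-01 9.20000e-03 9.78097e+01] rms 1.62 slot [0.55   0.2581 0.0504]
wt [5.90700e-01 2.37600e-01 9.90000e-03 9.78097e+01 2.58753e+01] rms 1.33 slot [0.5497 0.2605 0.0491]
all [5.90500e-01 2.37600e-01 1.14000e-02 9.78177e+01] rms 1.43 slot [0.5499 0.2576 0.0526]
[-0.  -0.   0.   0.1  0.2  0.3 -8.1  0.8  0.6  0.4  0.7  0.7  0.4  0.4
  0.3  0.1  0.1  0.3 -0.1 -0.3 -0.5 -0.2 -0.7 -1.1 -0.2  0.3 -0.4  0.2
  0.6  0.5  0.6  0.6 -0.9 -0.7 -0.8 -0.5]
all [5.90500e-01 2.37200e-01 1.22000e-02 9.78511e+01 2.85820e+01] rms 1.35 slot [0.5498 0.2582 0.0527]
[ 0.  -0.3 -0.2 -0.   0.2  0.5 -7.5  1.   0.7  0.3  0.8  0.7  0.2  0.5
  0.1  0.2  0.   0.1 -0.2 -0.5 -0.3  0.1 -0.4 -0.7 -0.2  0.5 -0.4  0.2
  0.7  0.4  0.7  0.6 -0.7 -1.  -0.6 -0.8]
```

>>> carry_out(linear=[[0,-4,0],[0,-8,0],[0,-12,0],[0,-16,0],[0,-20,0],[0,-23,0],[0,-23,0],[0,-23,0]], twist=[0,0,0,0,0,0,0,0])

```text
clock: 1.82
tool_pos: [0.5503, 0.0259, 0.4041]
orientation: [-179.9, -0.1, 179.6]
force: [-0.6, 0.5, 0.4]
opening: 0.0879
```

```bash
python3 -c "
from h import *
im=wsnap('pics/w2.png')
cv2.imwrite('pics/w2c.png',cv2.resize(im[50:270,80:460],None,fx=2.1,fy=2.1,interpolation=cv2.INTER_CUBIC))
"
```

>>> carry_out(linear=[[0,-4,0],[0,-8,0],[0,-12,0],[0,-16,0],[0,-20,0],[0,-24,0],[0,-26,0],[0,-26,0],[0,-26,0]], twist=[0,0,0,0,0,0,0,0,0])

```text
clock: 2.62
tool_pos: [0.5496, -0.2329, 0.4039]
orientation: [-179.9, -0.1, 179.7]
force: [-0.7, 0.0, -0.5]
opening: 0.0876
```

```bash
python3 -c "
from h import *
im=wsnap('pics/w3.png')
cv2.imwrite('pics/w3c.png',cv2.resize(im[50:270,80:460],None,fx=2.1,fy=2.1,interpolation=cv2.INTER_CUBIC))
"
```

```text
(no output)
```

View pics/w2c.png

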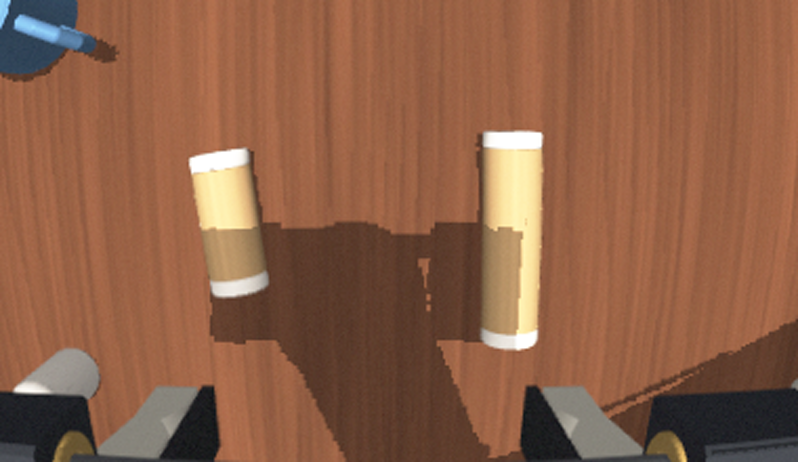

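View pics/w3c.png

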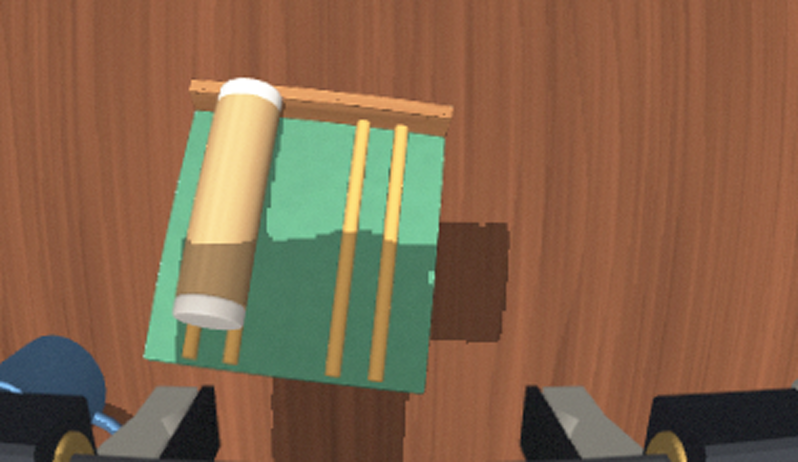

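The wrist view shows the short tube with end centres at crop (220,155)/(240,291), and the long tube at (513,133)/(509,347). The long rack's corners are at (446,136), (195,112), (424,392) and (146,358).

```bash
cat > fl.py <<'E'
from h import *
w=wcam('pics/w3.png');t=cam('top');s=cam('scene')
pw=pick(2.1,80,50);pt=pick(5.9,250,145);ps=pick(6,110,155)
H=.150
C=lambda c,k,q,W:[(c,k(*uv),b,W) for uv,b in zip(q,[(0,.075,0),(0,-.075,0),(H,.075,0),(H,-.075,0)]) if uv]
L=lambda c,k,q,W:[(c,k(*a),k(*b),y,W) for (a,b),y in zip(q,[.0265,.0485])]
cw=C(w,pw,[(446,136),(195,112),(424,392),(146,358)],1); lw=L(w,pw,[((362,122),(334,375)),((401,126),(376,381))],1)
ct=C(t,pt,[(690,368),(718,125),(490,320),(523,66)],1); lt=L(t,pt,[((514,238),(706,290)),((512,275),(702,325))],1)
cs=C(s,ps,[None,(108,285),(450,82),(290,275)],1); ls=L(s,ps,[((218,148),(390,130)),((242,122),(412,104))],1)
for n,cc,ll in [('w',cw,lw),('wt',cw+ct,lw+lt),('all',cw+ct+cs,lw+lt+ls)]:
  for fr in (False,True):
    p,r=fitbed(cc,ll,[.58,-.31,.02,82]+([30] if fr else []),fr); M=bedR(p[3],p[4] if fr else 30)
    print(n,p.round(4),'rms',np.sqrt(np.mean(r**2)).round(2),'slot',(p[:3]+M@[.065,.0375,.023]).round(4)); print(r.round(1)) if n=='all' else 0
w=wcam('pics/w2.png')
pt1=pick(6,170,145); ps2=pick(6,220,170)
for n,a,b in [('short',(220,155),(240,291)),('long',(513,133),(509,347))]:
    A=onz(w,pw(*a),.022);B=onz(w,pw(*b),.022);print(n,A.round(4),B.round(4),'mid',((A+B)/2).round(4),'len',np.linalg.norm(A-B).round(4),'yaw',np.degrees(np.arctan2(*(B-A)[1::-1])).round(2))
wm=lambda a,b:(pw(*a)+pw(*b))/2
# height: long tube, top-surface/mid centre from wrist, top, scene
print(tri([(w,wm((513,133),(509,347))),(t,pt(152,426)),(s,ps2(165,92))]))
print(tri([(w,wm((220,155),(240,291))),(t,pt1(659,145))]))
E
python3 fl.py; sed -i 's/(115,577)\],1)/(115,577)],1)[:3]/' fs.py; python3 fs.py
```

```text
w [ 5.7750e-01 -3.1720e-01  1.0500e-02  8.2923e+01] rms 0.42 slot [ 0.5458 -0.2681  0.0629]
w [ 5.77500e-01 -3.17500e-01  1.10000e-02  8.28968e+01  2.91028e+01] rms 0.37 slot [ 0.5459 -0.2676  0.0627]
wt [ 5.77800e-01 -3.17100e-01  1.06000e-02  8.29337e+01] rms 0.54 slot [ 0.5461 -0.268   0.063 ]
wt [ 5.77700e-01 -3.17400e-01  1.12000e-02  8.29043e+01  2.89557e+01] rms 0.5 slot [ 0.5462 -0.2674  0.0628]
all [ 5.77700e-01 -3.17100e-01  1.13000e-02  8.29842e+01] rms 0.64 slot [ 0.546  -0.2681  0.0638]
[-0.9  0.3 -0.1  0.   0.7  0.1 -0.6  0.7  0.4  0.9 -0.   0.7  1.1  0.6
  0.5  0.4 -0.6 -0.2 -0.4 -0.3 -1.8 -0.3  0.5 -0.5 -0.2  0.2  0.4  0.5
  0.6  0.7 -1.  -0.6 -1.1 -0.5]
all [ 5.77700e-01 -3.17500e-01  1.23000e-02  8.29974e+01  2.91634e+01] rms 0.6 slot [ 0.546  -0.2677  0.0641]
[-0.7  0.1 -0.3 -0.3  0.6  0.3 -0.3  1.   0.6  0.9  0.2  0.6  0.8  0.6
  0.3  0.5 -0.7 -0.5 -0.2 -0.  -1.6 -0.1  0.5 -0.5 -0.1  0.1  0.5  0.4
  0.7  0.6 -0.7 -0.9 -0.8 -0.7]
short [ 0.6357 -0.041   0.022 ] [0.6277 0.0415 0.022 ] mid [6.317e-01 3.000e-04 2.200e-02] len 0.0829 yaw 95.55
long [ 0.4651 -0.0526  0.
[... 496 characters left out ...]
000e-02 9.77403e+01] rms 0.39 slot [0.5501 0.2576 0.0528]
wt [5.90700e-01 2.37700e-01 1.16000e-02 9.77412e+01 3.06143e+01] rms 0.39 slot [0.5502 0.2573 0.053 ]
all [5.90700e-01 2.37500e-01 1.25000e-02 9.77821e+01] rms 0.46 slot [0.5501 0.2575 0.0536]
[-0.   0.1 -0.3  0.2  0.2  0.7  0.6  0.3  0.7  0.6  0.3  0.2  0.3 -0.1
  0.1  0.1 -0.1 -0.4 -0.4 -0.4 -0.6 -1.2 -0.3  0.1 -0.5  0.   0.5  0.4
  0.5  0.5 -0.7 -0.5 -0.6 -0.3]
all [5.90700e-01 2.37400e-01 1.29000e-02 9.77981e+01 2.93443e+01] rms 0.45 slot [0.55   0.2578 0.0538]
[-0.  -0.  -0.4  0.2  0.2  0.8  0.6  0.3  0.7  0.6  0.2  0.3  0.2 -0.
  0.1  0.  -0.2 -0.5 -0.3 -0.2 -0.5 -1.1 -0.3  0.2 -0.5  0.   0.5  0.4
  0.5  0.5 -0.6 -0.7 -0.5 -0.5]
```

Both fits agree across the three cameras to about 1–2 mm. The long tube is at (0.4635, 0.013), yaw 91.4, axis about 18 mm up. I'll pick it first.

```bash
python3 -c "
from h import *
rel([.4635,.013,.24],181.4)"
```

```text
pos [ 0.5496 -0.2322  0.4041] ori [-1.7990e+02 -1.2000e-01  1.7972e+02] t 2.67 -> linear cm [ 8.7  24.51 16.38] twist -1.68
```

>>> carry_out(linear=[[1.0,2.8,1.9],[2.0,5.6,3.8],[3.0,8.4,5.6],[4.0,11.2,7.5],[5,14,9.4],[6,16.8,11.2],[7,19.6,13.1],[8,22.4,15],[8.7,24.5,16.4],[8.7,24.5,16.4],[8.7,24.5,16.4],[8.7,24.5,16.4]], twist=[0,-0.5,-1,-1.7,-1.7,-1.7,-1.7,-1.7,-1.7,-1.7,-1.7,-1.7], fingers=1)

```text
clock: 3.67
tool_pos: [0.4638, 0.0142, 0.2403]
orientation: [-179.9, -0.1, -178.4]
force: [-0.6, 0.1, 0.1]
opening: 0.0875
```

```bash
python3 -c "
from h import *
rel([.4635,.013,.183],181.4)
im=wsnap('pics/w4.png')"
```

```text
pos [0.4638 0.0142 0.2403] ori [-1.7991e+02 -8.0000e-02 -1.7841e+02] t 3.67 -> linear cm [ 0.02 -0.11  5.73] twist 0.19
```

View pics/w4.png

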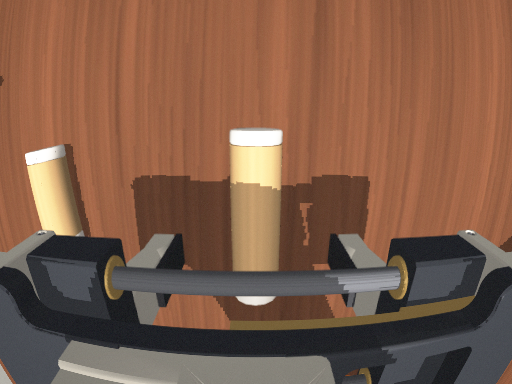

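The long tube is centred between the fingers: axis at u≈256, fingers at 157 and 357. Descend and grip.

>>> carry_out(linear=[[0,-0.1,1.5],[0,-0.1,3],[0,-0.1,4.4],[0,-0.1,5.3],[0,-0.1,5.7],[0,-0.1,5.7],[0,-0.1,5.7]], twist=[0,0,0,0,0,0,0])

```text
clock: 4.3
tool_pos: [0.4642, 0.0124, 0.1839]
orientation: [-179.9, -0.0, -178.5]
force: [0.1, 1.5, -0.1]
opening: 0.0875
```

>>> carry_out(linear=[[0,0,0],[0,0,0],[0,0,0],[0,0,0],[0,0,0],[0,0,0],[0,0,0],[0,0,0],[0,0,0],[0,0,0]], twist=[0,0,0,0,0,0,0,0,0,0], fingers=-1)

```text
clock: 5.13
tool_pos: [0.4642, 0.0124, 0.1839]
orientation: [-179.9, -0.0, -178.5]
force: [0.6, 0.0, 0.8]
opening: 0.0353
```

Gripped (opening 35 mm). Lift and carry to above the long slot.

```bash
python3 -c "
from h import *
rel([.5468,-.2611,.32],173)"
```

```text
pos [0.4642 0.0124 0.1839] ori [-1.7992e+02 -4.0000e-02 -1.7850e+02] t 5.13 -> linear cm [ -7.53 -27.57 -13.58] twist 8.5
```

>>> carry_out(linear=[[0,0,-1.5],[0,0,-4],[0,0,-7.5],[0,0,-11],[0,0,-13.6],[0,0,-13.6]], twist=[0,0,0,0,0,0])

```text
clock: 5.63
tool_pos: [0.4658, 0.013, 0.3252]
orientation: [179.9, 0.5, -178.4]
force: [-0.3, 0.2, -1.1]
opening: 0.035
```

```bash
python3 -c "
from h import *
rel([.5468,-.2611,.32],173)"
```

```text
pos [0.4658 0.013  0.3252] ori [ 179.94    0.46 -178.45] t 5.63 -> linear cm [ -7.35 -27.62   0.55] twist 8.55
```

>>> carry_out(linear=[[-0.7,-2.6,0],[-1.5,-5.5,0.1],[-2.3,-8.7,0.2],[-3.1,-11.7,0.3],[-3.9,-14.8,0.3],[-4.8,-18,0.4],[-5.6,-21,0.5],[-6.4,-24,0.5],[-7,-26.4,0.5],[-7.3,-27.6,0.5],[-7.3,-27.6,0.5],[-7.3,-27.6,0.5]], twist=[0.8,1.6,2.5,3.4,4.3,5.1,6,7,8,8.5,8.5,8.5])

```text
clock: 6.63
tool_pos: [0.5459, -0.2612, 0.3194]
orientation: [179.8, 0.3, 173.0]
force: [-1.0, 0.1, -0.2]
opening: 0.0353
```

```bash
python3 -c "
from h import *
rel([.5468,-.2611,.28],173)
im=wsnap('pics/w5.png')
im=ctrl.snapshot('scene');cv2.imwrite('pics/s5.png',cv2.resize(im[120:260,90:230],None,fx=4,fy=4))"
```

```text
pos [ 0.5459 -0.2612  0.3194] ori [179.85   0.35 172.98] t 6.63 -> linear cm [-0.06  0.01  3.94] twist -0.02
```

View pics/w5.png

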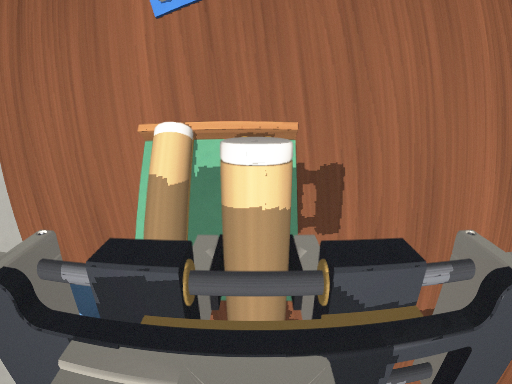

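View pics/s5.png

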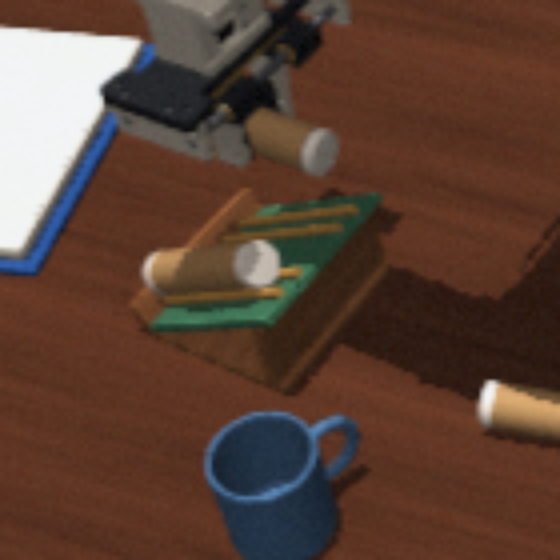

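The tube is held horizontal and lines up with the empty cradle. I'll descend slowly, letting the uphill end meet the rods and pivot the tube in the pads.

>>> carry_out(linear=[[-0.1,0,1.2],[-0.1,0,2.4],[-0.1,0,3.6],[-0.1,0,4.3],[-0.1,0,4.8],[-0.1,0,5],[-0.1,0,5.3],[-0.1,0,5.6]], twist=[0,0,0,0,0,0,0,0])

```text
clock: 7.4
tool_pos: [0.5476, -0.2603, 0.265]
orientation: [179.9, 0.5, 173.1]
force: [-1.9, -2.8, 2.8]
opening: 0.0352
```

>>> carry_out(linear=[[0,0,0.2],[0,0,0.4],[0,0,0.6],[0,0,0.8],[0,0,0.8]], twist=[0,0,0,0,0])

```text
clock: 7.82
tool_pos: [0.5477, -0.2605, 0.2567]
orientation: [179.9, 0.5, 173.1]
force: [-0.5, -5.1, 3.0]
opening: 0.0349
```

```bash
python3 -c "
from h import *
rel([.5468,-.2611,.233],173);o=ctrl.get_obs();print(o['force'],o['moment'])
im=wsnap('pics/w6.png')
im=ctrl.snapshot('scene');cv2.imwrite('pics/s6.png',cv2.resize(im[120:260,90:230],None,fx=4,fy=4))"
```

```text
pos [ 0.5477 -0.2605  0.2567] ori [179.91   0.48 173.11] t 7.82 -> linear cm [ 0.1  -0.07  2.37] twist 0.11
[-0.52979255 -5.06088784  2.98963484] [-1.23139296  0.38962792  0.01660058]
```

View pics/s6.png

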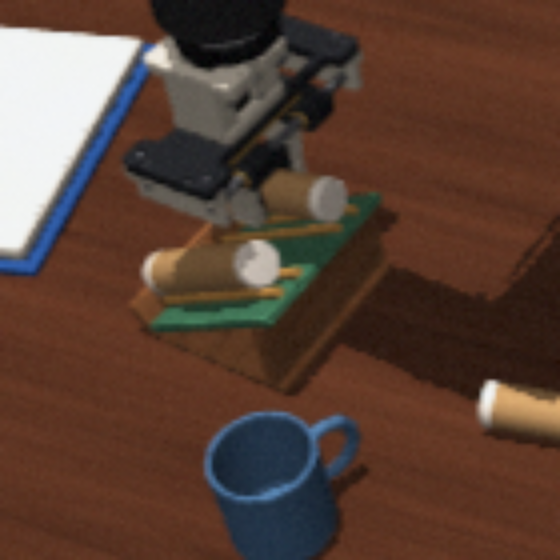

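It pivots at light force (about 5 N). Continuing.

>>> carry_out(linear=[[0.1,0,0.3],[0.1,0,0.6],[0.1,0,0.9],[0.1,0,1.2],[0.1,0,1.5],[0.1,0,1.7],[0.1,0,1.7]], twist=[0,0,0,0,0,0,0])

```text
clock: 8.5
tool_pos: [0.547, -0.2601, 0.2394]
orientation: [179.9, 0.5, 173.1]
force: [1.7, 0.4, 3.3]
opening: 0.0352
```

```bash
python3 -c "
from h import *
rel([.5468,-.2611,.233],173);o=ctrl.get_obs();print(o['force'],o['moment'])
im=wsnap('pics/w7.png')
im=ctrl.snapshot('scene');cv2.imwrite('pics/s7.png',cv2.resize(im[120:260,90:230],None,fx=4,fy=4))"
```

```text
pos [ 0.547  -0.2601  0.2394] ori [179.89   0.47 173.12] t 8.5 -> linear cm [ 0.02 -0.1   0.64] twist 0.12
[1.7374976  0.43775513 3.27418981] [ 0.34432967 -0.47804606 -0.01610007]
```

View pics/w7.png

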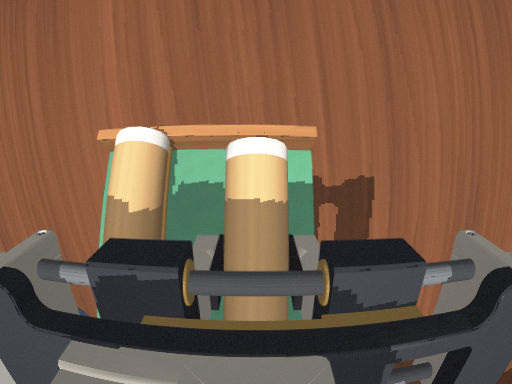

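View pics/s7.png

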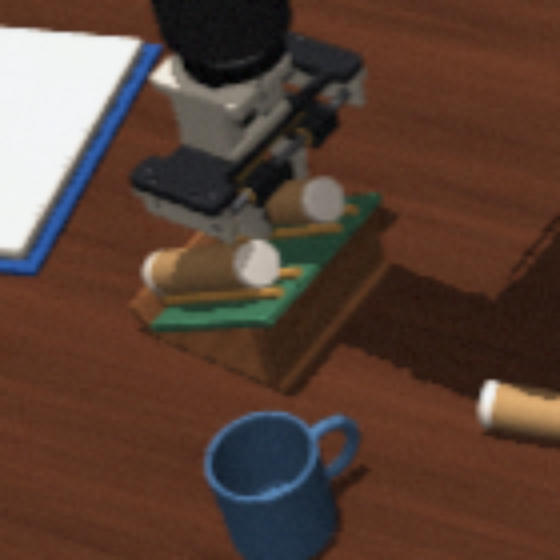

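>>> carry_out(linear=[[0,0,0.15],[0,0,0.3],[0,0,0.45],[0,0,0.5],[0,0,0.5]], twist=[0,0,0,0,0])

```text
clock: 9.02
tool_pos: [0.5469, -0.2605, 0.2361]
orientation: [179.9, 0.5, 173.1]
force: [-3.9, 0.7, 12.7]
opening: 0.0352
```

>>> carry_out(linear=[[0,0,0.1],[0,0,0.15],[0,0,0.2]], twist=[0,0,0])

```text
clock: 9.27
tool_pos: [0.5469, -0.2607, 0.2359]
orientation: [180.0, 0.5, 173.2]
force: [-5.3, 2.2, 21.4]
opening: 0.035
```

```bash
python3 -c "
from h import *
rel([.5468,-.2611,.233],173);o=ctrl.get_obs();print(o['force'],o['moment'])
im=wsnap('pics/w8.png');cv2.imwrite('pics/w8c.png',cv2.resize(im[110:300,80:340],None,fx=3,fy=3))
im=ctrl.snapshot('scene');cv2.imwrite('pics/s8.png',cv2.resize(im[150:220,110:200],None,fx=8,fy=8,interpolation=cv2.INTER_CUBIC))"
```

```text
pos [ 0.5469 -0.2607  0.2359] ori [179.98   0.53 173.18] t 9.27 -> linear cm [ 0.01 -0.04  0.29] twist 0.18
[-5.32119535  2.19578581 21.4366708 ] [ 1.1912865   2.030278   -0.05734423]
```

View pics/w8c.png

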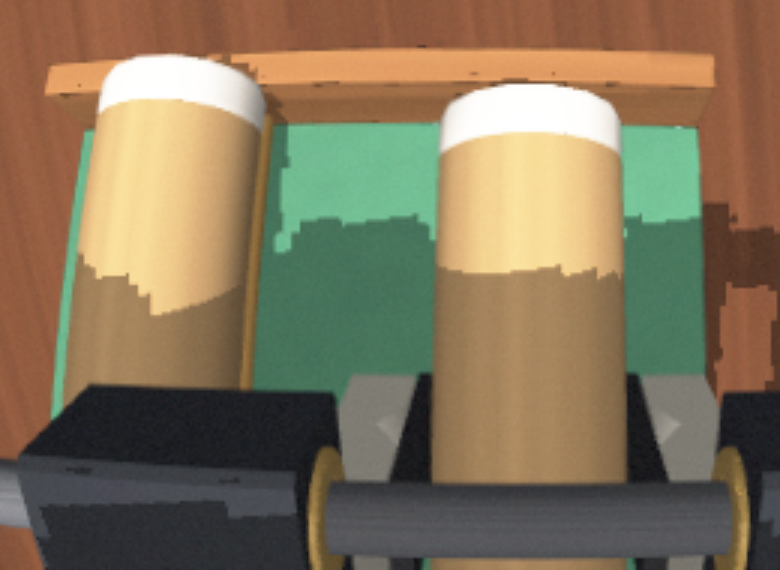

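View pics/s8.png

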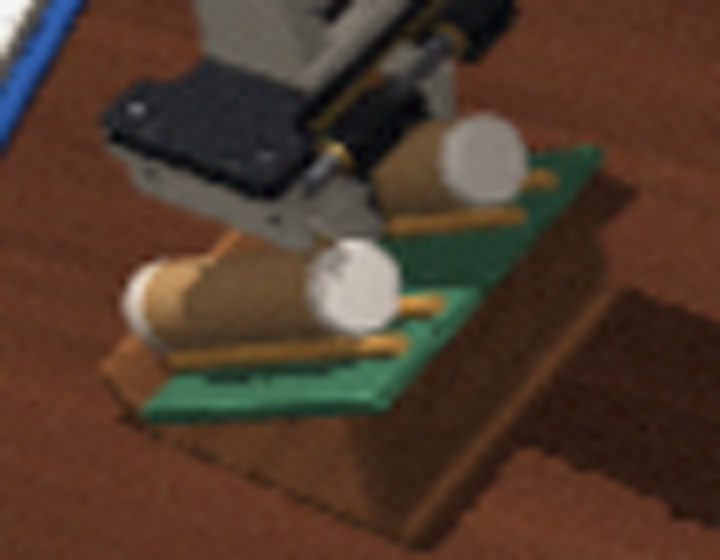

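The force climbs to about 21 N over the last millimetre, so the tube is seated. Ease off 1 mm and open only half-way, to clear the filed tube.

>>> carry_out(linear=[[0,0,-0.1],[0,0,-0.1]], twist=[0,0])

```text
clock: 9.53
tool_pos: [0.5466, -0.2608, 0.237]
orientation: [180.0, 0.5, 173.2]
force: [1.0, -1.6, -0.3]
opening: 0.0351
```

>>> carry_out(linear=[[0,0,0],[0,0,0],[0,0,0],[0,0,0],[0,0,0]], twist=[0,0,0,0,0], fingers=0.05)

```text
clock: 9.95
tool_pos: [0.5465, -0.2607, 0.2367]
orientation: [180.0, 0.5, 173.2]
force: [-0.4, 0.8, -0.2]
opening: 0.0461
```

```bash
python3 -c "
from h import *
o=ctrl.get_obs();print(o['force'],o['moment'],o['opening'],o['tool_pos'])
im=wsnap('pics/w9.png');cv2.imwrite('pics/w9c.png',cv2.resize(im[110:300,80:340],None,fx=3,fy=3))"
```

```text
[-0.44112828  0.75353999 -0.24770097] [ 0.10443549 -0.06894229  0.01971007] 0.04608771983168536 [ 0.54646187 -0.26070827  0.23672341]
```

View pics/w9c.png

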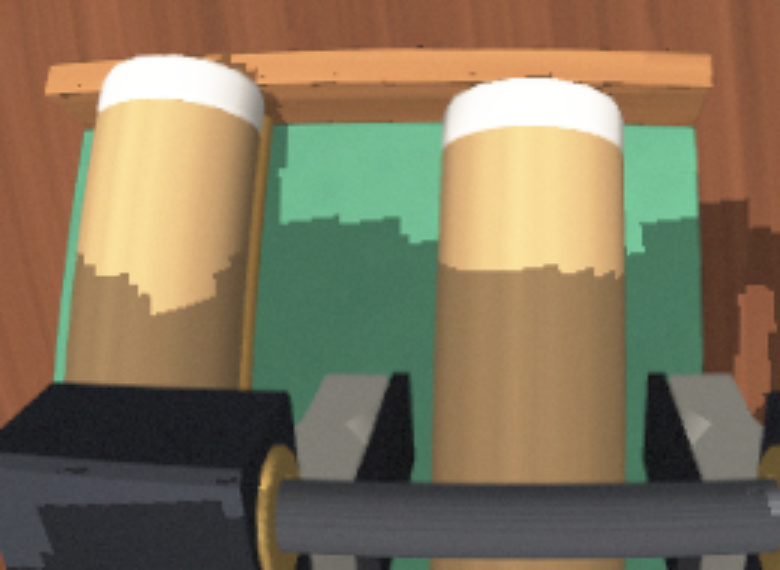

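Released and settled with about 5 mm clear each side. Lift straight up and check.

>>> carry_out(linear=[[0,0,-1],[0,0,-3],[0,0,-6],[0,0,-10],[0,0,-14],[0,0,-16.5],[0,0,-16.5]], twist=[0,0,0,0,0,0,0])

```text
clock: 10.58
tool_pos: [0.546, -0.2612, 0.4098]
orientation: [-179.9, 1.1, 173.2]
force: [0.0, -0.3, 0.7]
opening: 0.046
```

```bash
python3 -c "
from h import *
rel([.632,.001,.24],185.6)
im=wsnap('pics/w10.png');cv2.imwrite('pics/w10c.png',cv2.resize(im[70:240,130:320],None,fx=4,fy=4,interpolation=cv2.INTER_CUBIC))"
```

```text
pos [ 0.546  -0.2612  0.4098] ori [-179.9     1.14  173.22] t 10.58 -> linear cm [-5.11 27.08 17.04] twist -12.38
```

View pics/w10c.png

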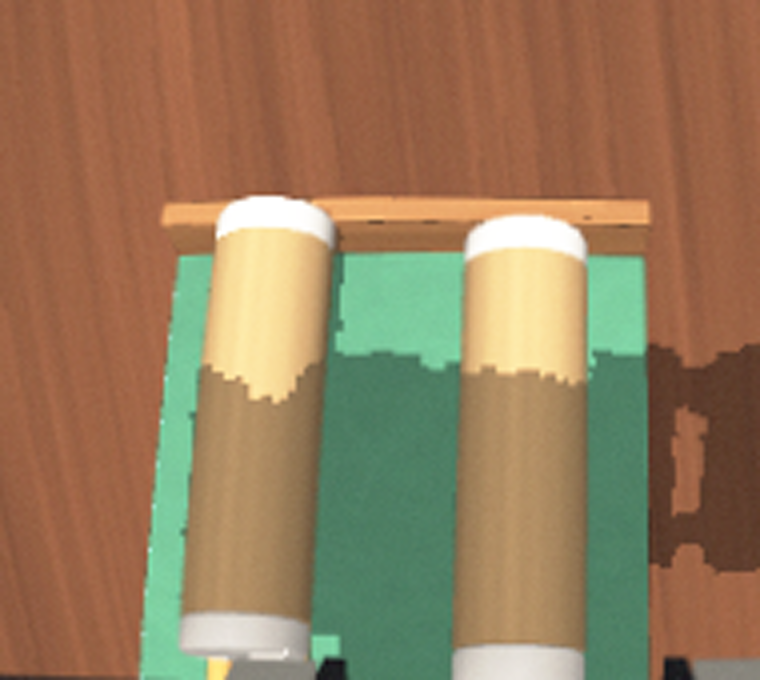

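```bash
python3 -c "
from h import *
w=wcam('pics/w10.png');k=pick(4,130,70)
o=np.array([.5777,-.3172,.0113]);M=bedR(82.95)
f=lambda x,y,z:((proj(w,o+M@np.array([x,y,z]))-[130,70]+.5)*4-.5).round(0)
for x in(0,.004,.008,.012): print(x,'filed rim',f(x,-.0375,.041),f(x+.13,-.0375,.041),'new rim',f(x,.0375,.041),f(x+.13,.0375,.041))
print(f(0,.075,0),f(0,-.075,0))
"
```

```text
0 filed rim [265. 195.] [231. 646.] new rim [525. 192.] [520. 652.]
0.004 filed rim [264. 207.] [230. 661.] new rim [525. 204.] [520. 668.]
0.008 filed rim [263. 219.] [229. 677.] new rim [525. 216.] [520. 683.]
0.012 filed rim [262. 232.] [229. 692.] new rim [525. 229.] [520. 699.]
[643. 255.] [179. 258.]
```

The new long tube sits about 8 mm up from the lip (allowed 15), centred and aligned. The filed one is at the lip, unmoved. Now the short tube.

>>> carry_out(linear=[[-0.5,2.7,0],[-1,5.4,0.5],[-1.5,8.4,1],[-2.1,11.4,2],[-2.7,14.4,4],[-3.3,17.4,6],[-3.9,20.4,8.5],[-4.4,23.4,11.5],[-4.9,26,14.5],[-5.1,27.1,17],[-5.1,27.1,17],[-5.1,27.1,17]], twist=[-1,-2,-3,-4.5,-6,-7.5,-9,-10.5,-12,-12.4,-12.4,-12.4], fingers=1)

```text
clock: 11.63
tool_pos: [0.6303, 0.0022, 0.2353]
orientation: [-179.7, 0.6, -174.4]
force: [0.6, -0.0, 0.5]
opening: 0.0877
```

```bash
python3 -c "
from h import *
rel([.632,.0005,.183],185.6)
im=wsnap('pics/w11.png')"
```

```text
pos [0.6303 0.0022 0.2353] ori [-179.72    0.63 -174.35] t 11.63 -> linear cm [-0.1  -0.17  5.23] twist 0.05
```

View pics/w11.png

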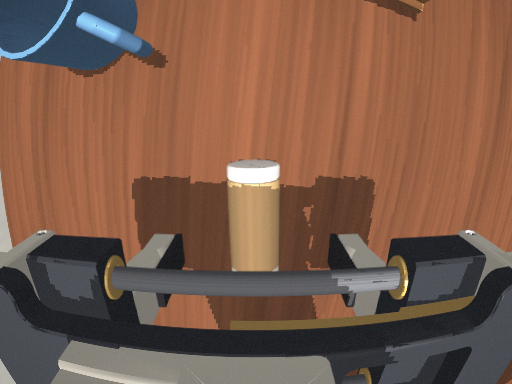

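The short tube is between the open fingers, axis at u≈253, and aligned. Descend and grip.

>>> carry_out(linear=[[-0.1,-0.2,1.4],[-0.1,-0.2,2.8],[-0.1,-0.2,4],[-0.1,-0.2,4.8],[-0.1,-0.2,5.2],[-0.1,-0.2,5.2],[-0.1,-0.2,5.2]], twist=[0,0,0,0,0,0,0])

```text
clock: 12.27
tool_pos: [0.633, -0.0005, 0.1856]
orientation: [-179.7, 0.8, -174.4]
force: [0.9, -0.7, 0.5]
opening: 0.0876
```

>>> carry_out(linear=[[0,0,0],[0,0,0],[0,0,0],[0,0,0],[0,0,0],[0,0,0],[0,0,0],[0,0,0],[0,0,0],[0,0,0]], twist=[0,0,0,0,0,0,0,0,0,0], fingers=-1)

```text
clock: 13.1
tool_pos: [0.633, -0.0005, 0.1855]
orientation: [-179.7, 0.8, -174.4]
force: [-0.4, 0.7, -0.3]
opening: 0.0353
```

>>> carry_out(linear=[[0,0,-1.5],[0,0,-4],[0,0,-7.5],[0,0,-11],[0,0,-13.6],[0,0,-13.6]], twist=[0,0,0,0,0,0])

```text
clock: 13.6
tool_pos: [0.6325, 0.0001, 0.3282]
orientation: [-179.8, 1.4, -174.3]
force: [0.9, -0.8, -1.2]
opening: 0.0353
```

```bash
python3 -c "
from h import *
M=bedR(97.75);o=np.array([.5906,.2376,.0117]);p=o+M@[.0485,.0375,.023];print(p)
rel([p[0],p[1],.30],187.75)
im=wsnap('pics/w12.png')"
```

```text
[0.54932927 0.26276671 0.05586858]
pos [6.325e-01 1.000e-04 3.282e-01] ori [-179.76    1.39 -174.34] t 13.6 -> linear cm [ 5.75 26.97  2.57] twist -2.09
```

View pics/w12.png

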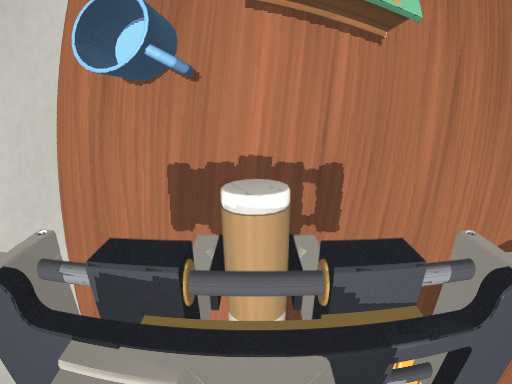

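>>> carry_out(linear=[[0.6,2.6,0],[1.2,5.5,0],[1.8,8.5,0.2],[2.4,11.5,0.5],[3.1,14.5,1],[3.7,17.5,1.5],[4.4,20.5,2],[5.1,23.6,2.4],[5.6,26,2.6],[5.75,27,2.6],[5.75,27,2.6],[5.75,27,2.6]], twist=[0,-0.2,-0.5,-1,-1.5,-2.1,-2.1,-2.1,-2.1,-2.1,-2.1,-2.1])

```text
clock: 14.65
tool_pos: [0.5483, 0.2632, 0.2961]
orientation: [-179.7, 1.1, -172.2]
force: [-0.0, -0.1, -0.9]
opening: 0.0354
```

```bash
python3 -c "
from h import *
rel([.5493,.2628,.247],187.75)
im=wsnap('pics/w13.png')"
```

```text
pos [0.5483 0.2632 0.2961] ori [-179.69    1.11 -172.21] t 14.65 -> linear cm [ 0.   -0.03  4.91] twist 0.04
```

View pics/w13.png

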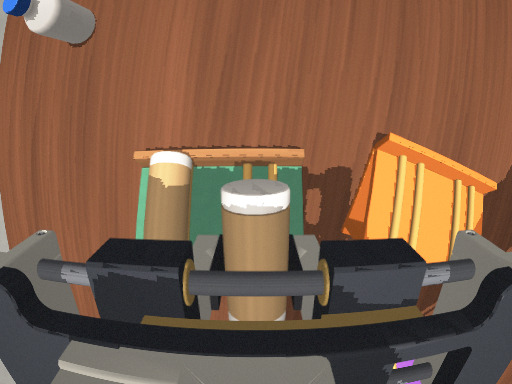

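The tube lies over the empty cradle. The tool leans about 1°, which puts the tube about 3 mm off in x, so I add 3 mm along tool x as I descend.

>>> carry_out(linear=[[0.1,0,1.2],[0.2,0,2.4],[0.3,0,3.4],[0.3,0,4.2],[0.3,0,4.7],[0.3,0,5],[0.3,0,5.3],[0.3,0,5.6]], twist=[0,0,0,0,0,0,0,0])

```text
clock: 15.37
tool_pos: [0.5471, 0.2612, 0.2411]
orientation: [-179.6, 1.1, -172.3]
force: [-0.3, -7.5, 6.6]
opening: 0.0353
```

>>> carry_out(linear=[[0,0,0.2],[0,0,0.4],[0,0,0.6],[0,0,0.6]], twist=[0,0,0,0])

```text
clock: 15.7
tool_pos: [0.5476, 0.2606, 0.2357]
orientation: [-179.6, 1.2, -172.3]
force: [-0.3, -5.1, 5.2]
opening: 0.0354
```

```bash
python3 -c "
from h import *
rel([.5462,.2632,.2234],187.75);o=ctrl.get_obs();print(o['force'],o['moment'])
im=wsnap('pics/w14.png');cv2.imwrite('pics/w14c.png',cv2.resize(im[110:300,80:340],None,fx=3,fy=3))
im=ctrl.snapshot('scene');cv2.imwrite('pics/s14.png',cv2.resize(im[180:270,280:370],None,fx=6,fy=6,interpolation=cv2.INTER_CUBIC))"
```

```text
pos [0.5476 0.2606 0.2357] ori [-179.58    1.17 -172.27] t 15.7 -> linear cm [0.13 0.29 1.23] twist -0.02
[-0.27445586 -5.1198526   5.24237873] [-1.44096499  0.06188165 -0.02453699]
```

View pics/w14c.png

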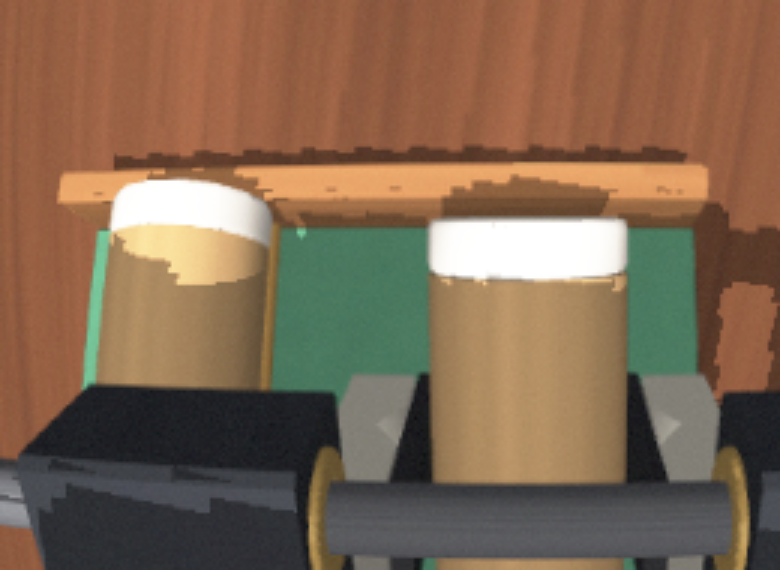

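View pics/s14.png

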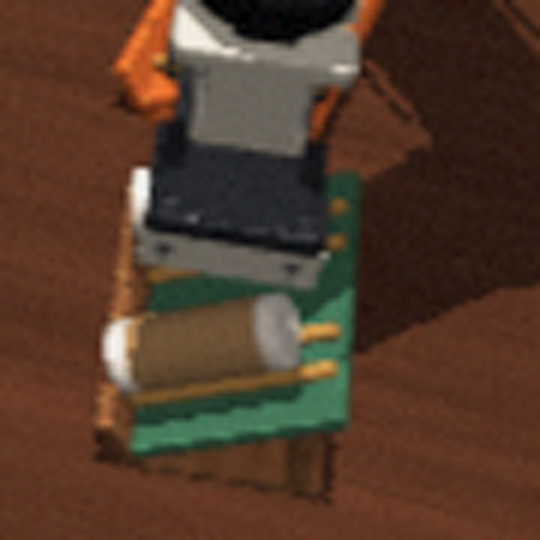

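>>> carry_out(linear=[[0.1,0.2,0.2],[0.1,0.3,0.4],[0.1,0.3,0.6],[0.1,0.3,0.8],[0.1,0.3,0.9],[0.1,0.3,0.9]], twist=[0,0,0,0,0,0])

```text
clock: 16.3
tool_pos: [0.5469, 0.2627, 0.2275]
orientation: [-179.5, 1.2, -172.3]
force: [2.1, -6.2, 5.5]
opening: 0.0352
```

>>> carry_out(linear=[[0,0,0.15],[0,0,0.3],[0,0,0.3]], twist=[0,0,0])

```text
clock: 16.55
tool_pos: [0.5473, 0.2626, 0.2251]
orientation: [-179.6, 1.3, -172.3]
force: [-0.7, -3.3, 5.1]
opening: 0.0354
```

```bash
python3 -c "
from h import *
rel([.5462,.2632,.2234],187.75);o=ctrl.get_obs();print(o['force'],o['moment'])
im=wsnap('pics/w15.png');cv2.imwrite('pics/w15c.png',cv2.resize(im[110:300,80:340],None,fx=3,fy=3))"
```

```text
pos [0.5473 0.2626 0.2251] ori [-179.55    1.25 -172.28] t 16.55 -> linear cm [0.1  0.08 0.17] twist -0.03
[-0.74640259 -3.27630702  5.08605364] [-0.82959843  0.28238001  0.01351008]
```

View pics/w15c.png

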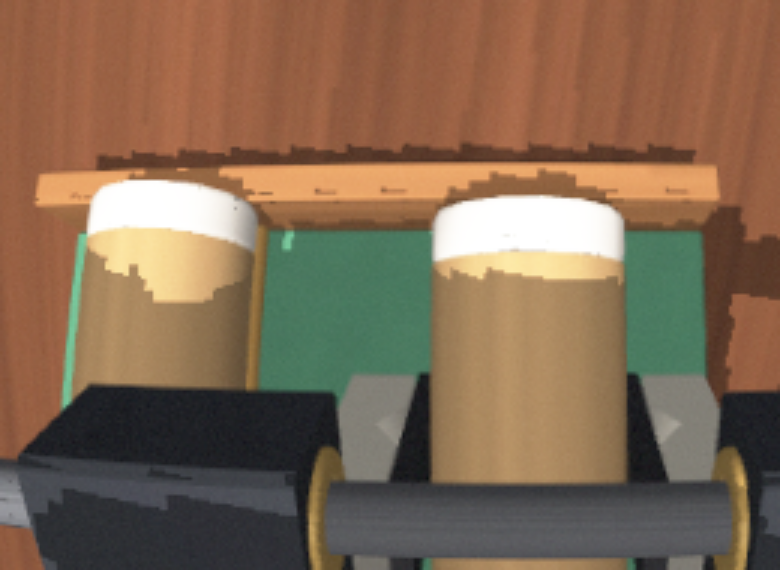

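Still pivoting. A little more, until the force rises.

>>> carry_out(linear=[[0.05,0,0.1],[0.05,0,0.2],[0.05,0,0.2]], twist=[0,0,0])

```text
clock: 16.85
tool_pos: [0.5471, 0.2626, 0.224]
orientation: [-179.6, 1.3, -172.3]
force: [-0.6, -3.2, 5.6]
opening: 0.0356
```

>>> carry_out(linear=[[0,0,0.1],[0,0,0.2],[0,0,0.2]], twist=[0,0,0])

```text
clock: 17.1
tool_pos: [0.5472, 0.2625, 0.2227]
orientation: [-179.6, 1.3, -172.3]
force: [-1.7, -1.7, 5.2]
opening: 0.0352
```

>>> carry_out(linear=[[0,0,0.1],[0,0,0.2],[0,0,0.2]], twist=[0,0,0])

```text
clock: 17.35
tool_pos: [0.5472, 0.2624, 0.2217]
orientation: [-179.6, 1.4, -172.2]
force: [-3.5, -2.7, 8.9]
opening: 0.0353
```

```bash
python3 -c "
from h import *
rel([.5462,.2632,.2234],187.75);o=ctrl.get_obs();print(o['force'],o['moment'])
im=wsnap('pics/w16.png');cv2.imwrite('pics/w16c.png',cv2.resize(im[110:300,80:340],None,fx=3,fy=3))
im=ctrl.snapshot('scene');cv2.imwrite('pics/s16.png',cv2.resize(im[180:270,280:370],None,fx=6,fy=6,interpolation=cv2.INTER_CUBIC))"
```

```text
pos [0.5472 0.2624 0.2217] ori [-179.59    1.36 -172.23] t 17.35 -> linear cm [ 0.09  0.09 -0.18] twist 0.02
[-3.49034137 -2.72486532  8.8953345 ] [-0.80631744  1.19548922  0.09581678]
```

View pics/w16c.png

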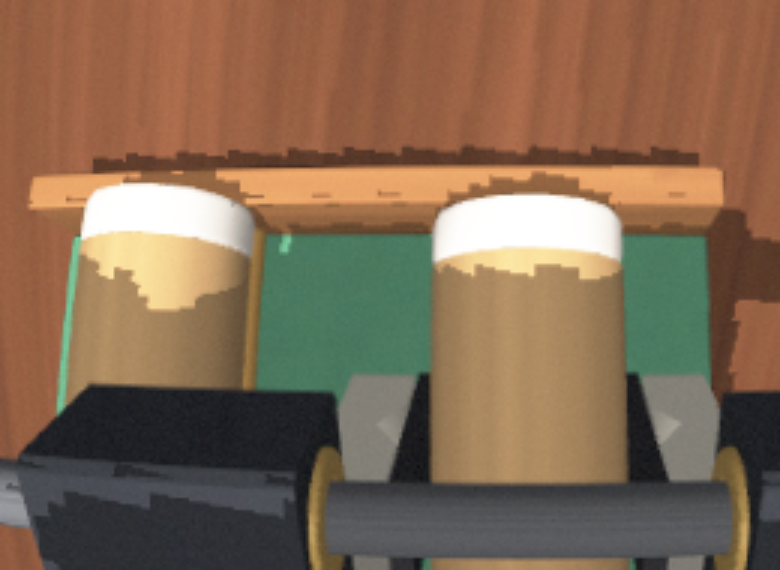

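View pics/s16.png

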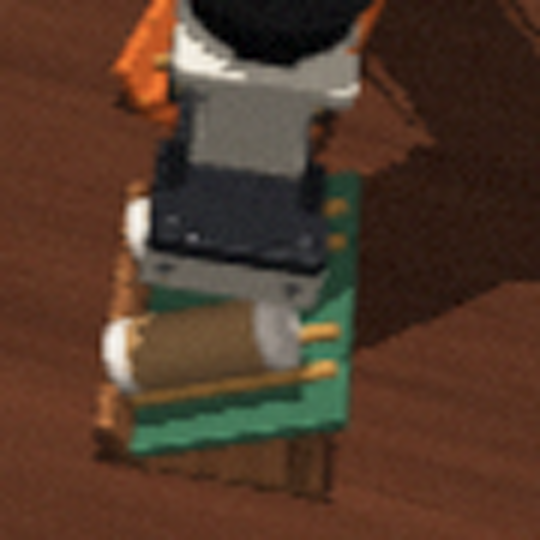

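The force is rising and the pose matches the filed tube's tilt. One more millimetre, ease off, then open half-way.

>>> carry_out(linear=[[0,0,0.1],[0,0,0.15],[0,0,0.15]], twist=[0,0,0])

```text
clock: 17.7
tool_pos: [0.5472, 0.2623, 0.2215]
orientation: [-179.6, 1.4, -172.2]
force: [-5.5, -3.2, 12.0]
opening: 0.035
```

>>> carry_out(linear=[[0,0,-0.1],[0,0,-0.1]], twist=[0,0])

```text
clock: 17.87
tool_pos: [0.5474, 0.2627, 0.2233]
orientation: [-179.7, 1.5, -172.2]
force: [-0.4, -0.4, -0.0]
opening: 0.0351
```

>>> carry_out(linear=[[0,0,0],[0,0,0],[0,0,0],[0,0,0],[0,0,0]], twist=[0,0,0,0,0], fingers=0.05)

```text
clock: 18.28
tool_pos: [0.5474, 0.2627, 0.2231]
orientation: [-179.7, 1.5, -172.2]
force: [-0.8, 0.1, -0.9]
opening: 0.046
```

```bash
python3 -c "
from h import *
o=ctrl.get_obs();print(o['force'],o['opening'])
im=wsnap('pics/w17.png');cv2.imwrite('pics/w17c.png',cv2.resize(im[110:300,80:340],None,fx=3,fy=3))"
```

```text
[-0.80962521  0.14809906 -0.8875049 ] 0.04599815871348392
```

View pics/w17c.png

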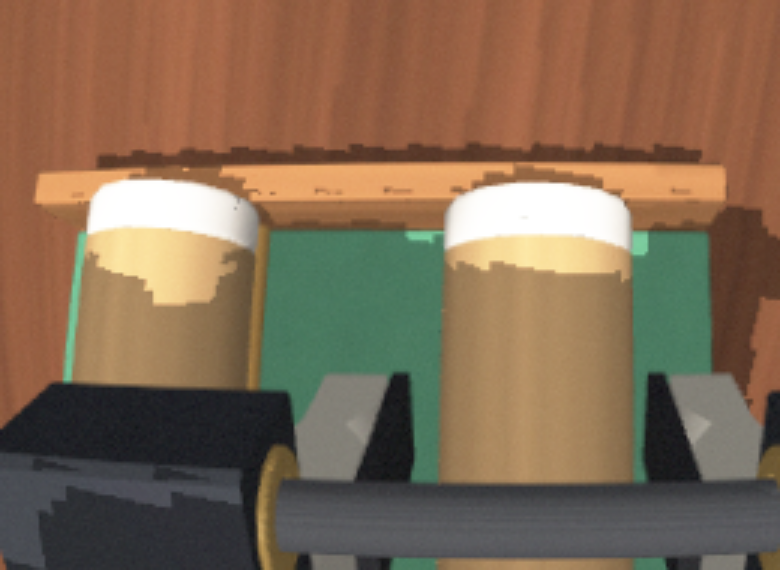

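Released; the tube slid to near the lip, with fingers clear on both sides. Lift and check everything.

>>> carry_out(linear=[[0,0,-1],[0,0,-3],[0,0,-6],[0,0,-10],[0,0,-14],[0,0,-17.5],[0,0,-17.5]], twist=[0,0,0,0,0,0,0])

```text
clock: 18.92
tool_pos: [0.5441, 0.2637, 0.4076]
orientation: [-180.0, 2.1, -172.1]
force: [-0.0, 0.5, 1.2]
opening: 0.0461
```

```bash
python3 -c "
from h import *
im=wsnap('pics/w18.png');cv2.imwrite('pics/w18c.png',cv2.resize(im[100:260,130:320],None,fx=4,fy=4,interpolation=cv2.INTER_CUBIC))
w=wcam('pics/w18.png')
o=np.array([.5906,.2376,.0117]);M=bedR(97.75)
f=lambda x,y,z:((proj(w,o+M@np.array([x,y,z]))-[130,100]+.5)*4-.5).round(0)
for x in(0,.004,.008): print(x,'filed rim',f(x,-.0375,.041),f(x+.085,-.0375,.041),'new rim',f(x,.0375,.041),f(x+.085,.0375,.041))
im=ctrl.snapshot('scene');cv2.imwrite('pics/s18.png',im)
"
```

```text
0 filed rim [272. 140.] [248. 428.] new rim [531. 138.] [526. 432.]
0.004 filed rim [271. 153.] [247. 442.] new rim [530. 151.] [526. 447.]
0.008 filed rim [269. 165.] [246. 457.] new rim [530. 164.] [526. 462.]
```

View pics/w18c.png

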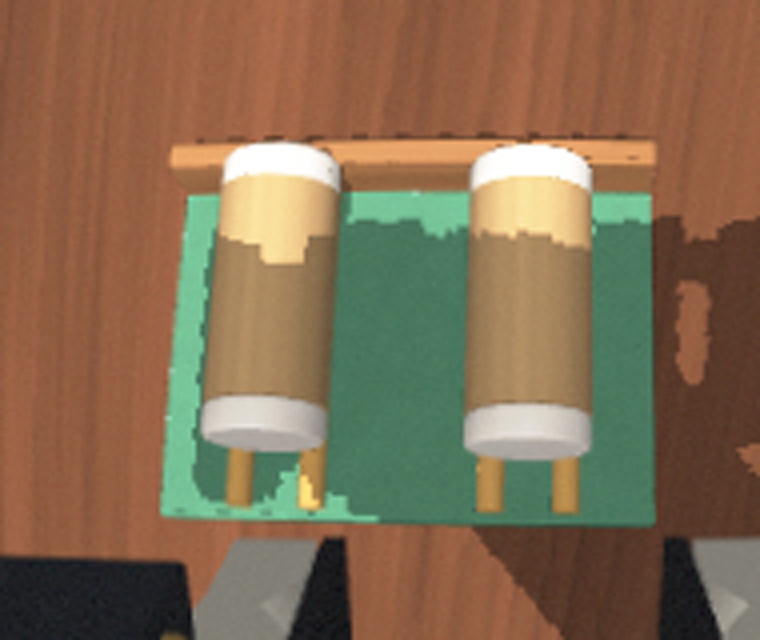

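View pics/s18.png

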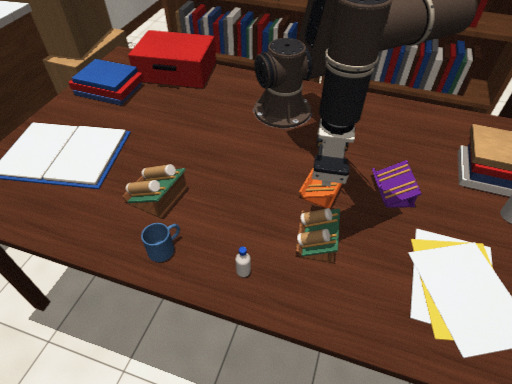

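The short tube lies parallel to the filed one, about 2 mm from the lip. The mug and bottle are at their old pixels. One last check on the long tube.

```bash
python3 -c "
from h import *
im=cv2.imread('pics/s18.png');cv2.imwrite('pics/s18c.png',cv2.resize(im[155:225,110:210],None,fx=7,fy=7,interpolation=cv2.INTER_CUBIC))
c=cam('scene');o=np.array([.5777,-.3172,.0113]);M=bedR(82.95)
f=lambda x,y,z:((proj(c,o+M@np.array([x,y,z]))-[110,155]+.5)*7-.5).round(0)
for X in (.065,.073): print(X,'upper end centre',f(X+.065,.0375,.023),'low end rim',f(X-.065,.0375,.041))
print('filed upper',f(.13,-.0375,.023))
"
```

```text
0.065 upper end centre [418. 111.] low end rim [221. 105.]
0.073 upper end centre [430. 109.] low end rim [231. 104.]
filed upper [317. 222.]
```

View pics/s18c.png

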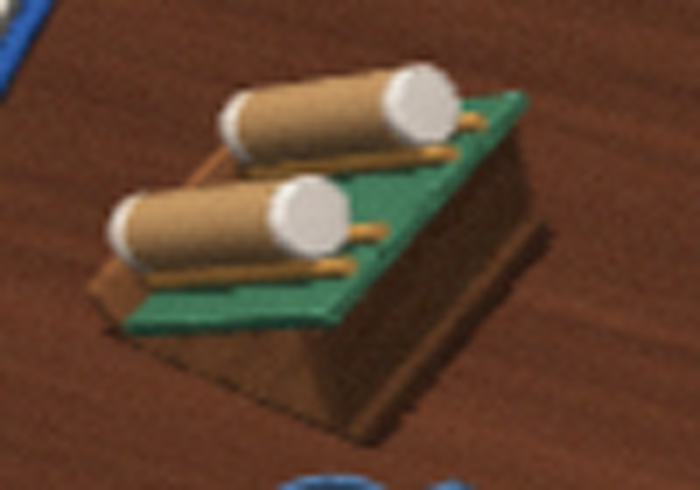

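The upper end centre of the long tube is at (421,104). Correcting by the filed tube's offset puts its x at about 0.072 m, within range. Handing in.

```bash
python3 -c "
from plant import ctrl
print(ctrl.get_obs()['clock']);print(ctrl.close_job())"
```

```text
19.0167
the job is handed in; nothing more can be done
None
```

Both tubes are filed and the job was handed in at 19.0 s of the 51 s allowed; no verdict was reported.

**Method:** I gripped each tube across the middle and lowered it onto the empty cradle of its green rack. The rods pivoted it to the slope, with about 21 N at most for the long tube and 12 N for the short. I then opened the gripper half-way and lifted clear. The orange and purple look-alikes were left alone.

| Last check | Result |
|---|---|
| Long tube | about 7–8 mm up from the lip (limit 15 mm), by both the wrist and scene cameras; centred and lying along the rods |
| Short tube | about 2 mm from the lip, parallel to the filed tube |
| Filed tubes | no visible movement |
| Bottle and mug | no visible movement |

- **Long tube not at the lip:** it did not slide fully down, and I left it there because it is inside the limit.
- **Small disagreements:** the tool leaned 1–2° as it moved, which I corrected before setting the short tube down. The scene camera read the filed long tube about 1 px off the fitted rack. The long tube seated about 3 mm higher than predicted and the short about 2 mm lower.
- **Not measured:** I did not measure the final heights off the boards separately.

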